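# Find the stamped parts crate and push it to the dispatch line

## Robot

A 6-joint arm with a two-finger parallel gripper is mounted at the origin on the work surface. World frame = base frame: x ahead of the robot, y to its left, z up, the work surface at z = 0. Lengths are in m, angles in rad, forces in N, time in s.
With the tool pointing down it reaches from about 0.275 to 0.825 m from the base axis. Payload 4.9 kg.
Tool frame: the origin (TCP) lies midway between the tips of the shut fingers; the grasp point (between the pads) lies 19 mm behind it (grip_point_offset is the distance from the TCP to the grasp point, in m); z points along the fingers, x is the direction in which the jaws open and shut, and the axes are right-handed (so a half turn about z gives the same grasp; the last joint's range is limited). The gripper opens to 85 mm and grips with 20 to 120 N. Pads are 22 mm wide; open, the fingers measure 114 mm over their backs; the gripper's body (76 mm by 85 mm) begins 54 mm behind the grasp point. The pads swing forward as they close: fully open they stand 13 mm farther back than shut.
Start: joints at [-1.376, 0.326, -0.193, 1.052, 0, 1.437], TCP at [0.178, -0.521, 0.231] pointing down, gripper open.
Joint ranges: [-2.65, 2.65], [-0.97, 1.79], [-1.3, 1.35], [-1.93, 2.1], [-1.47, 1.37], [-3.14, 3.14]. Speed limits (rad/s): [2.57, 2.57, 3.14, 3.14, 3.14, 3.14].

## Interface

Orientations are given as a rotation vector (axis times angle).
In Python, from cell import * gives the robot as it stands. Calls block until the motion is done:
- movep(position, orientation): joint-space move of the TCP to a pose.
- move_l(position, velocity=0.15, rot=None, until_force=None): straight line of the TCP; rot=None keeps the orientation; velocity is the mean speed in m/s. With until_force (N) it stops when the force on the tool has changed by that much, and returns True; else False.
- set_joints(angles): joint-space move.
- let_go() and grab(newtons=None): open the fingers fully, or close them until they stop; newtons is the grip in N (None keeps the last).
- sleep(seconds).
- ik(position, orientation): joint angles nearest the present ones, or None.
- get_state(): the state.
- grab_frame(name): name is "scene" or "top"; returns a dict with "img" (400x640x3 uint8, red, green, blue), "fx", "fy", "cx", "cy" (pixels), "cam_to_world" (4x4, takes a point from camera to world coordinates). Camera axes: x right, y down, z forward; pixel columns grow to the right and rows downward; lengths in m; the calibration is good to about 2 mm. A picture is of the moment at which its call begins. There is no depth.
A pose or a line that the arm cannot do raises MotionError and nothing moves.
- sign_off(): hands the job in, once; it reports no verdict.
Trained networks look in the newest picture that a camera, given by its name, has taken for a name from the list of things; names that differ only in an ending like _2 or _b are one class to them, and where a whole thing is asked for, a point or a joint stands for the part that bears it (a point fixed in the world has none). Each returns a list of dicts, best first, with "score" (0 to 1); they miss things now and then, are a little off and sometimes report something else, mostly with a low value. They report only what shows in the picture. A call takes as long as a camera call. They do not tell look-alikes from the thing itself.
- spot_in(camera, name): "centre" ([column, row] in pixels, amid what is visible of it).
- silhouettes(camera, name): "mask" (400x640 bool, what is visible of it) and "centre" ([column, row] in pixels, amid what is visible of it).
- tip_of(camera, name): "centre" ([column, row] in pixels: a listed point, or the origin of a listed thing).
The state is a dict: "clock": time; "q": joint angles; "joint_velocities": joint speeds; "tau": joint torques, N m; "position": TCP position; "eef_rot": TCP orientation; "contact_force": force on the tool from outside, world axes, zero at the start; "wrist_torque": the same for the moment, N m; "finger_gap": opening from 0.0 (shut) to 1.0 (fully open).
Only numpy, scipy, OpenCV 4.12 (cv2) and the standard library are available. Lean on these libraries where they do the work, as an engineer would, in place of code of your own. Each camera call takes 0.05 s, during which the arm holds its last target. There are 200 camera calls.

## Task

Two empty wooden crates stand on the bench, and one of them has a red disc stamped underneath. Without picking anything up, use the fingertips to tip first the crate at the robot's left and then the one at its right over onto their sides, towards the robot, so that the undersides show away from it. Then push the stamped crate, still on its side, towards the robot onto the yellow dispatch line, so that it lies over the line with the whole width of the stripe under it; leave the other crate lying on its side clear of the line, and disturb nothing else.

Things in the scene. Friction and masses are not known exactly. Their poses are not given: they have to be found in the camera images.
- crate_a: one of two alike empty crates, open-topped, upright at the start, one at y > 0 (robot's left), one at y < 0; swapped at random. 80 mm along x, 120 along y, 100 high, walls 6, 250 g, rubber strips under its near and far edges. Pushed on the far wall near its top (80-95 mm up) it pivots on its near edge; past 40 degrees it falls over. Origin: underside centre; x away from robot (18 degrees either way), z out of the open top (tipped onto the near wall, x points up)
- crate_b: one of two alike empty crates, open-topped, upright at the start, one at y > 0 (robot's left), one at y < 0; swapped at random. 80 mm along x, 120 along y, 100 high, walls 6, 250 g, rubber strips under its near and far edges. Pushed on the far wall near its top (80-95 mm up) it pivots on its near edge; past 40 degrees it falls over. Origin: underside centre; x away from robot (18 degrees either way), z out of the open top (tipped onto the near wall, x points up)
- crate_a_mid (a point): the middle of crate_a: 50 mm from its underside along its z, on its centre line. When the crate lies on its long side, this is 40 mm above the bench
- crate_b_mid (a point): the middle of crate_b: 50 mm from its underside along its z, on its centre line. When the crate lies on its long side, this is 40 mm above the bench
- stamp (a point): centre of the stamped disc (3 mm inside the plane of the rubber strips): red, flat, 56 mm across, in the middle of the underside of the crate that carries it; out of sight until that crate is tipped
- line: the dispatch line: a flat yellow stripe painted on the bench between the robot and the crates, 40 mm wide along its x, 660 mm long along its y, no thickness to speak of. Origin: its centre; x points away from the robot, y to the robot's left
- jar: bystander, to be left alone: small amber jar with steel cap, 48 mm across, 62 mm high, standing between the crates. Origin: on its underside
- spray_red: bystander, to be left alone: red spray can, 64 mm across, 190 mm high, to the robot's left. Origin: on its underside
- spray_blue: bystander, to be left alone: blue spray can, 64 mm across, 190 mm high, to the robot's right. Origin: on its underside
- tub: bystander, to be left alone: orange plastic tub, 110 mm across, 85 mm high, to the robot's right. Origin: on its underside
- wrench: bystander, to be left alone: steel wrench lying flat, to the robot's left. Origin: on it, at bench height
- screwdriver: bystander, to be left alone: screwdriver lying flat, to the robot's left. Origin: on it, at bench height
- tin: bystander, to be left alone: white tin, 76 mm across, 70 mm high, beyond the gap between the crates. Origin: on its underside
There are look-alikes about, which are no part of the job. Leave any pink look-alike of the crate_b alone. Leave any blue look-alike of the crate_a alone.

How it is judged:
On the way, in this order (a step that is already met when the one before it is completed fails the run):
1. the crate at the robot's left lies on its side, tipped towards the robot (((world y of crate_a above 0 m and angle between crate_a's own x axis and vertical below 0.25 rad) or (world y of crate_b above 0 m and angle between crate_b's own x axis and vertical below 0.25 rad))), for 0.3 s.
2. the crate at the robot's right lies on its side, tipped towards the robot (((world y of crate_a below 0 m and angle between crate_a's own x axis and vertical below 0.25 rad) or (world y of crate_b below 0 m and angle between crate_b's own x axis and vertical below 0.25 rad))), for 0.3 s.
3. the stamped crate lies over the dispatch line (x of crate_a_mid in the frame of line between -0.03 and 0.03 m), for 0.2 s.
At the end, for the whole second after the job is handed in: Both crates lie at rest on the wall that faced the robot (within 0.25 rad); the stamped one's middle is within 30 mm of the yellow stripe's centre line, the unstamped one's middle is more than 70 mm beyond that centre line, away from the robot (all of step 3 and angle between each of crate_a, crate_b's own x axis and vertical below 0.25 rad and x of crate_b_mid in the frame of line above 0.07 m and linear speed of each of crate_a, crate_b below 0.02 m/s); the robot touches nothing.
It fails at once if a crate is lifted off the bench or turned upside down (height (world z) of any of crate_a, crate_b above 0.075 m or (height (world z) of crate_a above 0.02 m and angle between crate_a's own z axis and vertical below 0.2 rad) or (height (world z) of crate_a above 0.052 m and angle between crate_a's own x axis and vertical below 0.15 rad) or (height (world z) of crate_b above 0.02 m and angle between crate_b's own z axis and vertical below 0.2 rad) or (height (world z) of crate_b above 0.052 m and angle between crate_b's own x axis and vertical below 0.15 rad)).
It fails at once if a bystander is shifted by more than 25 mm (distance of any of jar, spray_red, spray_blue, tub, wrench, screwdriver, tin from where it was at the start of the episode above 0.025 m).
It also fails if it takes over 62 s, if anything falls off the work surface, if the arm or the gripper's body presses on something with over 40 N, if the wrist force passes 120 N, or if a joint passes its speed limit or range.

## Working session

There is one attempt and no reset: what is moved stays moved. The work goes in short steps, each a Python script; the robot and the scene stay as the last script left them, time stands still between calls to the robot, and variables do not carry over. Pictures are saved under pics/ and viewed, about 8 in all and at most 12, crops included, and the job is handed in when it is done.

```bash
mkdir -p pics
cat > h.py <<'E'
from cell import *
import numpy as np, cv2
def ray(f,px,z):
    T=np.array(f["cam_to_world"]);d=T[:3,:3]@np.array([(px[0]-f["cx"])/f["fx"],(px[1]-f["cy"])/f["fy"],1.])
    o=T[:3,3];return o+d*(z-o[2])/d[2]
def proj(f,p):
    T=np.linalg.inv(np.array(f["cam_to_world"]));c=T[:3,:3]@np.array(p)+T[:3,3]
    return np.array([f["fx"]*c[0]/c[2]+f["cx"],f["fy"]*c[1]/c[2]+f["cy"]])
def save(f,n): cv2.imwrite("pics/"+n,f["img"][:,:,::-1])
E
python3 - <<'E'
from h import *
for c in("scene","top"):
    f=grab_frame(c);save(f,c+"0.png");print(c,np.round(f["cam_to_world"],3).tolist(),f["fx"])
    for n in("crate_a","line","jar","tin","spray_red","spray_blue","tub","wrench","screwdriver"):
        for r in tip_of(c,n)[:4]: print(n,np.round(r["centre"]),round(r["score"],2),ray(f,r["centre"],0).round(3))
print(get_state()["clock"])
E
```

```text
scene [[0.616, 0.611, -0.497, 1.097], [0.788, -0.473, 0.395, -0.471], [0.006, -0.635, -0.773, 0.977], [0.0, 0.0, 0.0, 1.0]] 374.52261311950866
crate_a [394. 212.] 0.95 [0.667 0.194 0.   ]
crate_a [295. 278.] 0.88 [ 0.663 -0.205  0.   ]
crate_a [322. 143.] 0.81 [0.263 0.212 0.   ]
crate_a [189. 203.] 0.6 [ 0.222 -0.323  0.   ]
line [305. 189.] 0.57 [0.407 0.02  0.   ]
jar [331. 225.] 0.85 [ 0.58  -0.005  0.   ]
jar [402. 198.] 0.26 [0.641 0.257 0.   ]
tin [375. 271.] 0.77 [ 0.787 -0.007  0.   ]
tin [395. 211.] 0.29 [0.668 0.195 0.   ]
spray_red [429. 183.] 0.67 [0.654 0.379 0.   ]
spray_blue [253. 326.] 0.9 [ 0.707 -0.375  0.   ]
tub [190. 290.] 0.74 [ 0.513 -0.461  0.   ]
wrench [413. 153.] 0.49 [0.514 0.45  0.   ]
screwdriver [295. 280.] 0.72 [ 0.669 -0.209  0.   ]
screwdriver [385. 137.] 0.51 [0.386 0.428 0.   ]
top [[-0.015, -0.99, 0.137, 0.359], [-0.999, 0.018, 0.027, -0.025], [-0.029, -0.136, -0.99, 1.061], [0.0, 0.0, 0.0, 1.0]] 379.1642299913038
crate_a [444. 301.] 0.92 [ 0.221 -0.324  0.   ]
crate_a [394. 144.] 0.82 [ 0.662 -0.207  0.   ]
crate_a [247. 287.] 0.64 [0.265 0.212 0.   ]
crate_a [254. 140.] 0.63 [0.681 0.198 0.   ]
line [320. 230.] 0.83 [0.419 0.007 0.   ]
jar [319. 172.] 0.84 [0.584 0.009 0.   ]
tin [324. 104.] 0.9 [ 0.785 -0.008  0.   ]
spray_red [191. 154.] 0.68 [0.644 0.379 0.   ]
spray_blue [452. 128.] 0.73 [ 0.704 -0.376  0.   ]
spray_blue [255. 144.] 0.55 [0.672 0.192 0.   ]
tub [489. 194.] 0.57 [ 0.512 -0.465  0.   ]
screwdriver [172. 240.] 0.57 [0.397 0.427 0.   ]
1.0
```

View pics/top0.png

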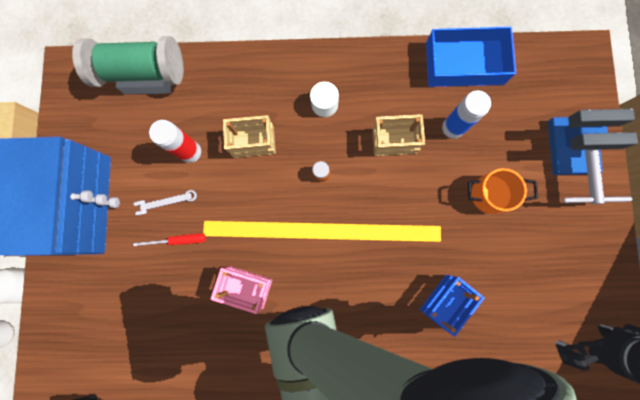

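View pics/scene0.png

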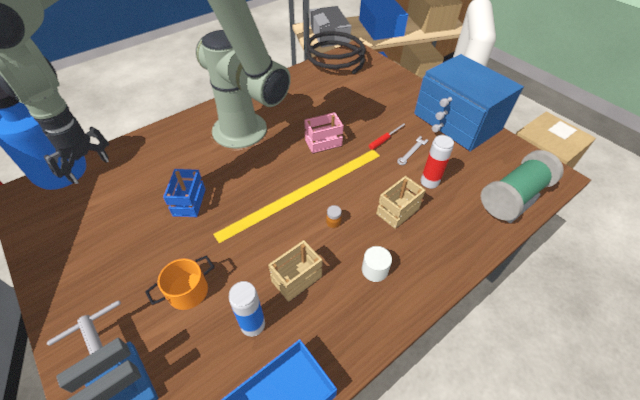

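Top view: the wooden crates are at (249,136) on the left and (400,134) on the right. The pink crate at (241,290) and the blue one at (453,305) are near the robot and are the look-alikes to leave alone. Next I'll fit the poses of the wooden crates and the line.

```bash
cat >> h.py <<'E'
from scipy.optimize import minimize
def hullmask(f,P):
    m=np.zeros((1600,2560),np.uint8);p=np.array([proj(f,q) for q in P])*4
    cv2.fillConvexPoly(m,cv2.convexHull(p.astype(np.float32)).astype(np.int32),1);return m
def box(x,y,a,L,W,H):
    c,s=np.cos(a),np.sin(a)
    return [(x+c*u-s*v,y+s*u+c*v,w) for u in(-L/2,L/2) for v in(-W/2,W/2) for w in(0,H)]
def fit(views,x0,dims):
    """views: (frame, mask); planar box pose by hull overlap"""
    H=[]
    for f,m in views:
        p=np.argwhere(m)[:,::-1].astype(np.float32)
        h=np.zeros((1600,2560),np.uint8);cv2.fillConvexPoly(h,cv2.convexHull((p+.5)*4).astype(np.int32),1);H.append((f,h))
    def cost(v):
        t=0
        for f,h in H:
            g=hullmask(f,box(*v,*dims));t+=1-(g&h).sum()/(g|h).sum()
        return t
    best=min((minimize(cost,[x0[0],x0[1],a],method="Nelder-Mead",options=dict(initial_simplex=[[x0[0],x0[1],a],[x0[0]+.02,x0[1],a],[x0[0],x0[1]+.02,a],[x0[0],x0[1],a+.15]],maxiter=70)) for a in(-.2,.2)),key=lambda r:r.fun)
    return best.x,best.fun
def masks(f,cam,name,xy,z=.05,r=.08):
    o=[s for s in silhouettes(cam,name) if np.hypot(*(ray(f,s["centre"],z)[:2]-xy))<r]
    return o[0]["mask"] if o else None
def linepose(f):
    hsv=cv2.cvtColor(f["img"],cv2.COLOR_RGB2HSV);m=cv2.inRange(hsv,(24,150,120),(34,255,255))
    n,l,st,_=cv2.connectedComponentsWithStats(m);k=1+st[1:,4].argmax()
    P=np.array([ray(f,(q[1],q[0]),0)[:2] for q in np.argwhere(l==k)])
    return cv2.minAreaRect((P*1000).astype(np.float32))
E
python3 - <<'E'
from h import *
F={c:grab_frame(c) for c in("scene","top")}
for xy in((.67,.196),(.663,-.206)):
    vs=[(F[c],masks(F[c],c,"crate_a",xy)) for c in F]
    print([v[1] is not None and v[1].sum() for v in vs])
    vs=[v for v in vs if v[1] is not None]
    print(fit(vs,xy,(.08,.12,.1)), *[fit([v],xy,(.08,.12,.1)) for v in vs])
for c in F: print(linepose(F[c]))
s=get_state();print(s["eef_rot"],s["finger_gap"])
from scipy.spatial.transform import Rotation as R
print(R.from_rotvec(s["eef_rot"]).as_matrix().round(2))
E
```

```text
[np.int64(1469), np.int64(1859)]
(array([0.67542528, 0.19720145, 0.07923511]), np.float64(0.16201315804608674)) (array([0.67748458, 0.20286512, 0.12033261]), np.float64(0.05562639464456487)) (array([0.67250905, 0.1944293 , 0.07669487]), np.float64(0.02945026178010468))
[np.int64(1984), np.int64(1862)]
(array([ 0.66881341, -0.20845794,  0.0039788 ]), np.float64(0.15264471341157348)) (array([ 0.67084395, -0.2036536 ,  0.03358307]), np.float64(0.032280574011710805)) (array([ 0.66682708, -0.21002123,  0.02590407]), np.float64(0.03423551450164719))
((414.7861633300781, 10.83660888671875), (658.8253784179688, 39.77523422241211), 87.80077362060547)
((416.680419921875, 6.521331787109375), (660.8975830078125, 41.36184310913086), 87.75881958007812)
[ 2.55498909e+00 -1.82790114e+00  1.62215472e-05] 0.9999219391594104
[[ 0.32 -0.95 -0.  ]
 [-0.95 -0.32 -0.  ]
 [ 0.    0.   -1.  ]]
```

```bash
cat >> h.py <<'E'
from scipy.spatial.transform import Rotation as R
def down(a):
    """tool down, jaws along the crate's y; half-turn picked by least last-joint excursion"""
    c=[]
    for s in(1,-1):
        x=s*np.array([-np.sin(a),np.cos(a),0]);z=np.array([0,0,-1.]);c.append(R.from_matrix(np.c_[x,np.cross(z,x),z]).as_rotvec())
    def score(r):
        q=ik([.6,.0,.25],r);return 9 if q is None else abs(q[5])
    return min(c,key=score)
def off(x,y,a,d,z): return [x+d*np.cos(a),y+d*np.sin(a),z]
def tip(x,y,a):
    r=down(a);movep(off(x,y,a,.08,.25),r)
    move_l(off(x,y,a,.08,.09),.15)
    print("touch",move_l(off(x,y,a,.045,.09),.04,until_force=1.5),get_state()["position"])
    move_l(off(x,y,a,-.022,.09),.05)
    sleep(.4);s=get_state();print(s["contact_force"],s["clock"])
    move_l(off(x,y,a,.03,.12),.12);move_l(off(x,y,a,.03,.25),.2)
E
python3 - <<'E'
from h import *
grab(30)
a=.08;movep([.45,0,.3],down(a))
tip(.674,.198,a)
f=grab_frame("scene");save(f,"s1.png");print(get_state()["clock"])
E
```

```text
touch True [0.72308723 0.2020782  0.09006207]
[ 3.41263689 -0.16660543 29.18557934] 9.4833
10.9833
```

View pics/s1.png

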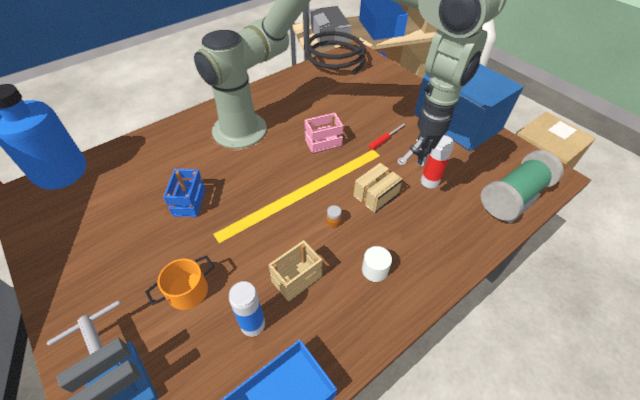

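The left crate is at about (378,187) and looks tipped. The force was 29 N upward at the end of the push, so I'll check with an enlarged crop.

Run:
```python
from h import *
f=grab_frame("scene");t=grab_frame("top")
u,v=proj(f,(.6,.19,.04)).astype(int);A=f["img"][v-45:v+45,u-70:u+80]
u,v=proj(t,(.6,.19,.04)).astype(int);B=t["img"][v-45:v+45,u-70:u+80]
cv2.imwrite("pics/c1.png",cv2.resize(np.hstack([A,B])[:,:,::-1],None,fx=2.6,fy=2.6,interpolation=cv2.INTER_CUBIC))
print(get_state()["position"],get_state()["contact_force"])
```

```text
[0.70285791 0.20022354 0.24772489] [-0.11817723 -0.17984612 -0.57343338]
```

View pics/c1.png

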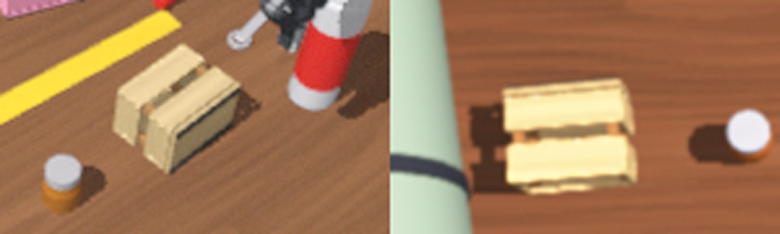

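The left crate lies on its side. Its underside is plain wood with black strips, so the right crate is the stamped one. The left push slid down into the slat gap, so for the right crate I'll follow the pivot arc.

Run:
```python
from h import *
x,y,a=.668,-.207,.02
r=down(a);movep([.66,0,.27],r);movep(off(x,y,a,.08,.25),r)
move_l(off(x,y,a,.08,.088),.15)
print("touch",move_l(off(x,y,a,.04,.088),.04,until_force=1.5),get_state()["position"])
x=get_state()["position"][0]-.051
for d,z in((.017,.108),(-.023,.117),(-.036,.1175)):
    move_l(off(x,y,a,d,z),.05);print(get_state()["contact_force"].round(1) if hasattr(get_state()["contact_force"],'round') else get_state()["contact_force"])
sleep(.5);s=get_state();print(s["contact_force"],s["clock"])
move_l(off(x,y,a,.0,.14),.12);move_l(off(x,y,a,.05,.25),.2)
f=grab_frame("scene");t=grab_frame("top")
def crop(f,p):
    u,v=proj(f,p).astype(int);return f["img"][v-45:v+45,u-70:u+80]
cv2.imwrite("pics/c2.png",cv2.resize(np.vstack([np.hstack([crop(g,(.58,q,.04)) for g in(f,t)]) for q in(-.2,.19)])[:,:,::-1],None,fx=2.6,fy=2.6,interpolation=cv2.INTER_CUBIC))
for q,n in((-.207,"right"),(.19,"left")):
    vs=[(g,masks(g,c,"crate_a",(.58,q),.04)) for c,g in(("scene",f),("top",t))]
    vs=[v for v in vs if v[1] is not None]
    print(n,[fit([v],(.58,q),(.1,.12,.08)) for v in vs])
for c,g in(("scene",f),("top",t)):
  for n in("stamp",): print([(ray(g,e["centre"],.04).round(3),round(e["score"],2)) for e in tip_of(c,n)])
```

```text
touch True [ 0.7170859  -0.20613029  0.08800044]
[-0.9  0.3 -0.5]
[ 1.  -0.1  1.4]
[-0.9 -0.4  0.5]
[-6.90807751e-01 -4.97595207e-05 -8.39645333e-02] 17.6167
right [(array([ 0.58115669, -0.20574759,  0.05160047]), np.float64(0.07600283661702589))]
left [(array([0.58274438, 0.19290976, 0.10031514]), np.float64(0.07541966426858515)), (array([ 0.61919393,  0.19325097, -0.7466496 ]), np.float64(0.69002669097064))]
[(array([ 0.244, -0.324,  0.04 ]), 0.93), (array([ 0.631, -0.207,  0.04 ]), 0.9)]
[(array([ 0.237, -0.306,  0.04 ]), 0.78)]
```

View pics/c2.png

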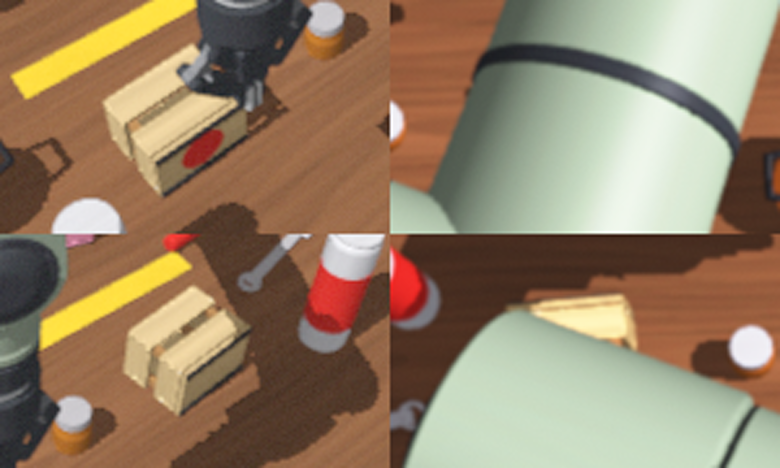

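The right crate has tipped with the red disc facing away from the robot. I'll push it with open fingers for two contact points, stopping 30 mm short to check.

Run:
```python
from h import *
let_go();a=.03;y=-.206
move_l([.68,y,.25],.15,rot=down(a));move_l([.68,y,.03],.15)
print("touch",move_l([.625,y,.03],.04,until_force=1.5),get_state()["position"])
move_l([.498,y-.004,.03],.06);s=get_state();print(s["contact_force"],s["clock"])
f=grab_frame("scene");t=grab_frame("top");save(f,"s3.png")
xy=(.44,y)
for c,g in(("scene",f),("top",t)):
    m=masks(g,c,"crate_a",xy,.04)
    if m is not None: print(c,fit([(g,m)],xy,(.1,.12,.08)))
```

```text
touch False [ 0.62507589 -0.20606245  0.03001581]
[ 0.69250385  0.31298515 -0.54677419] 25.85
scene (array([ 0.44544622, -0.21757737, -0.1562728 ]), np.float64(0.249245878639074))
```

View pics/s3.png

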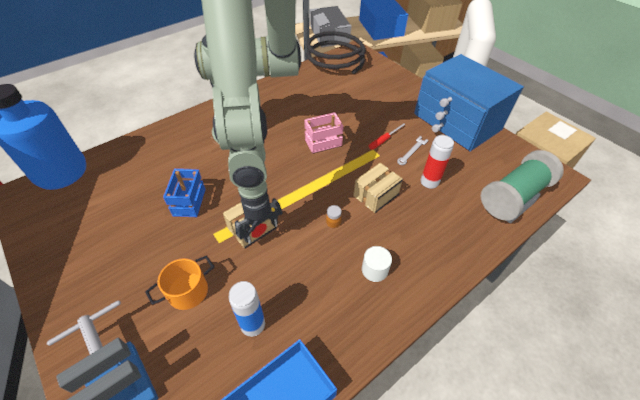

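The crate at (252,220) is moving straight and its stamp is visible at (259,230). I'll use the stamp to set the final distance, then finish the push.

```bash
cat >> h.py <<'E'
def stamp(f,x,y):
    u,v=proj(f,(x,y,.04)).astype(int);w=f["img"][v-30:v+30,u-30:u+30]
    h=cv2.cvtColor(w,cv2.COLOR_RGB2HSV);m=(cv2.inRange(h,(0,150,70),(6,255,255))|cv2.inRange(h,(174,150,70),(180,255,255)))>0
    p=np.argwhere(m);b=(p.min(0)+p.max(0))/2
    return ray(f,(u-30+b[1],v-30+b[0]),.04),m.sum()
E
python3 - <<'E'
from h import *
f=grab_frame("scene");p,n=stamp(f,.487,-.21);print("before",p,n)
lx=.4157+.0385*(p[1]-.008); face=p[0]
d=face-.003*0-(lx+.047)   # disc sits 3 mm inside
print("travel",d);q=get_state()["position"]
d=float(np.clip(d,.015,.045))
move_l([q[0]-d,q[1],q[2]],.05)
f=grab_frame("scene");print("after",stamp(f,p[0]-d,p[1]))
q=get_state()["position"];move_l([q[0]+.05,q[1],q[2]],.12);move_l([q[0]+.05,q[1],.25],.2)
movep([.62,0,.3],get_state()["eef_rot"])
sleep(.3);f=grab_frame("scene");t=grab_frame("top");save(f,"s4.png");save(t,"t4.png")
print("away",stamp(f,p[0]-d,p[1]))
for y,x in((-.21,.41),(.193,.583)):
  for c,g in(("scene",f),("top",t)):
    m=masks(g,c,"crate_a",(x,y),.04)
    if m is not None: print(c,fit([(g,m)],(x,y),(.1,.12,.08)))
print(get_state()["clock"])
E
```

```text
before [ 0.48544291 -0.20910793  0.04      ] 134
travel 0.03110156493966848
after (array([ 0.45219585, -0.20967785,  0.04      ]), np.int64(139))
away (array([ 0.45219585, -0.20967785,  0.04      ]), np.int64(142))
scene (array([ 0.41092494, -0.21033641,  0.00264473]), np.float64(0.02662586613203899))
top (array([ 0.40338055, -0.21662003,  0.02470751]), np.float64(0.02884288057438178))
scene (array([0.58577198, 0.19399717, 0.07157641]), np.float64(0.028222523744911854))
30.2833
```

View pics/s4.png

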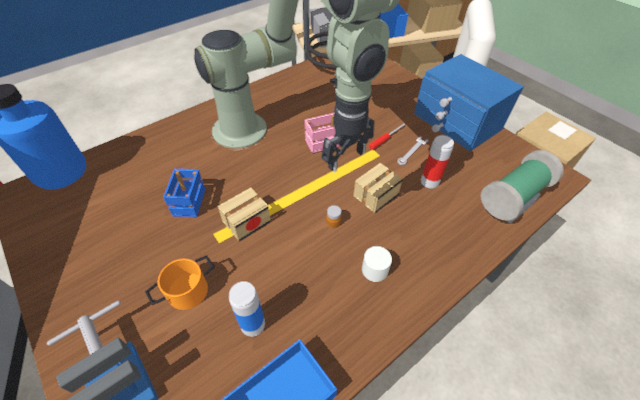

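View pics/t4.png

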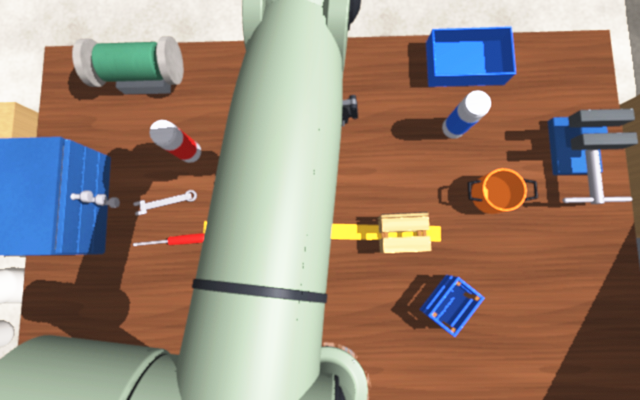

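The stamped crate covers the stripe: top view (406,233), middle at x = 0.403–0.411 against the line's 0.407. The other crate lies well clear at x = 0.586, and the arm touches nothing. I'm handing in now.

```bash
python3 -c "
from h import *
print(get_state()['contact_force']);sign_off()"
```

```text
[ 0.14410994 -0.53098022 -0.81060375]
the job is handed in; nothing more can be done
```

The job is handed in. I tipped the left crate and then the right one towards the robot. The right one carried the red stamp, so I pushed it onto the dispatch line with open fingers.

**Last checks:**
- **Stamped crate:** its middle fits at x = 0.411 m from the scene camera and 0.403 m from the top camera. The line's centre there is at about 0.407 m, so it is within about 4 mm, and its yaw is under 0.03 rad.
- **Other crate:** its middle is at about x = 0.586 m, some 160 mm beyond the line. This comes from the scene camera only, because the arm blocked the top view.
- **Bystanders:** they look unmoved in the pictures, but I did not measure them again. The arm also hid some of them from the top camera.
- **Time and contact:** the clock was at about 30 s, and the gripper was clear of everything.

**What went wrong or disagreed:**
- In the first tip, the fingertips slid down into the gap between the crate's slats. That gave about 29 N of upward force before I withdrew. The crate still ended up properly on its side, and I tipped the second crate along its pivot arc with negligible force.
- The touch check before the long push did not trigger within its range, but the push itself went as planned.
- Some crate fits were poor while the arm blocked the view, so I set the final push distance from the stamp instead.

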